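# Close the thermocycler lid and set its pressure knob

### The job

Lower the thermocycler's open heated lid without slamming it until it is fully shut; then screw its black pressure knob clockwise until it bottoms on the tubes, and back it off a quarter of a turn so that the caps are held but not crushed. Leave the tip box, tube rack and reagent bottle where they stand, and leave the lid shut.

Things in the scene. Friction and masses are not known exactly. Their poses are not given: they have to be found in the camera images.
- cycler: Thermocycler (PCR machine), white, fixed to the bench: 300 deep, 190 wide, flat deck 98 mm above the bench. Origin: centre of its underside, on the bench. x points to its rear (away from the sloping front console with screen and keys), y to the left of someone at its front looking at it, z up. Lid and tube block lie in its middle.
- lid_hinge (a point): Middle of the lid's hinge line, fixed at x = 80, y = 0, z = 100 mm of the cycler frame, same axes; the hinge line runs along y. The hinge is stiff: the lid stays at any angle it is left at, and 4 to 8 N square to it near its free edge moves it.
- heated_lid (a joint): Lid angle, rad: 0 = fully shut on a hard stop (underside level, 100 mm above the bench), 1.5 = upright, wide open; starts 1.05 to 1.4. Blue and white slab spanning 4 to 160 mm from the hinge line, 160 wide, 38 thick; a white finger lip (60 wide, 12 thick, mid-plane 18 mm above the underside) reaches to 182 mm. No latch: shut, it stays shut by itself.
- lid_edge (a point): Middle of the lid's outer (upper) face near its free edge, 140 mm from the hinge line, 38 mm from the underside plane: a place to push it shut (clear strip from the knob at 100 mm to the edge at 160 mm from the hinge line). z = outward normal of the face, x = in the face towards the hinge.
- pressure_knob (a joint): Knob turn, rad: 0 = screwed fully down on its hard stop; grows as it is unscrewed (counter-clockwise seen from above the shut lid), at most 6.6; starts 2.0 to 3.2. About 0.12 N m turns it; it stays where left and does not rise or sink. Bottomed on these tubes, its white line points to the lid's front edge; a quarter turn back, to the cycler's -y side.
- knob_top (a point): Centre of the knob's top. Black, fluted, round knob, 44 mm in diameter, 31 tall, square on the lid's outer face 78 mm from the hinge line, midway across. z = knob axis, away from the lid; x points opposite to the white line. Lid shut: knob top 169 mm and lid face 138 mm above the bench. A flat scale ring of 33 mm radius with ticks every 45 degrees lies round it.
- tip_box: Bystander: pipette tip box, grey with a yellow lid, 122 x 84 x 66 mm, loose. Origin: centre of its underside; x along its length.
- tube_rack: Bystander: orange tube rack holding capped tubes, 100 x 66 x 40 mm, loose. Origin: centre of its underside; x along its length.
- reagent_bottle: Bystander: amber bottle with a blue cap, 58 mm in diameter, 105 mm tall, loose. Origin: centre of its underside.

How it is judged:
By the outcome, as a careful person would: the job done as asked, in the order asked, and still so for the second after the job is handed in, with the robot touching nothing.
It also fails if it takes over 64 s, if anything falls off the work surface, if the arm or the gripper's body presses on something with over 40 N, if the wrist force passes 120 N, or if a joint passes its speed limit or range.

### The arm

A 6-joint arm with a two-finger parallel gripper is mounted at the origin on the work surface. World frame = base frame: x ahead of the robot, y to its left, z up, the work surface at z = 0. Lengths are in m, angles in rad, forces in N, time in s.
With the tool pointing down it reaches from about 0.35 to 0.8 m from the base axis. Payload 7.3 kg.
Tool frame: the origin (TCP) lies between the finger pads; the fingertips stand 25 mm ahead of it and the grasp point (between the pads) lies 6 mm ahead of it (r.tip_extent is the distance from the TCP to the fingertips, in m); z points along the fingers, y is the direction in which the jaws open and shut (so a half turn about z gives the same grasp; the last joint's range is limited). The gripper opens to 85 mm and grips with 20 to 120 N. Pads are 22 mm wide; open, the fingers measure 114 mm over their backs; the gripper's body (76 mm by 85 mm) begins 54 mm behind the grasp point. The pads swing forward as they close: fully open they stand 13 mm farther back than shut.
Start: joints at [1.11, 0.342, 1.524, -0, 1.275, -0.146], TCP at [0.163, 0.499, 0.256] pointing down, gripper open.
Joint ranges: [-2.53, 2.53], [-0.77, 2.02], [0.04, 2.7], [-1, 4.14], [0.28, 2.66], [-3.11, 3.11]. Speed limits (rad/s): [2.57, 2.57, 3.14, 3.14, 3.14, 3.14].

### API

Orientations are given as a unit quaternion [x, y, z, w].
In Python, from workcell import r, command_gripper, optics gives the robot as it stands. The module is installed in compiled form; this text tells all that it offers. Calls block until the motion is done:
- r.reach(position, orientation): joint-space move of the TCP to a pose.
- r.move_straight(position, orientation=None, speed=0.15, max_force=None): straight line of the TCP; orientation=None keeps the orientation; speed is the mean speed in m/s. With max_force (N) it stops when the force on the tool has changed by that much, and returns True; else False.
- r.movej(angles): joint-space move.
- command_gripper(opening, force=None): finger opening in m; force is the grip in N (None keeps the last); returns when the fingers have stopped.
- r.hold(seconds).
- r.solve_ik(position, orientation): joint angles nearest the present ones, or None.
- r.read_state(): the state.
- optics.get_image(name): name is "scene" or "top" or "wrist"; returns (picture, depth): 384x512x3 uint8, red, green, blue; 384x512 float32, m along the optical axis (not along the pixel's ray), 0 where there is no reading.
- optics.camera_model(name): a dict with "K" (3x3 intrinsics, pixels), "R" (3x3) and "t" (3): a world point X has camera coordinates R X + t; the wrist camera has in their place "tool_from_camera" (4x4, takes a point from camera to tool coordinates, whose origin is the TCP and whose axes are the flange's). Camera axes: x right, y down, z forward; pixel columns grow to the right and rows downward; lengths in m; the calibration is good to about 2 mm. A picture is of the moment at which its call begins: read the wrist's pose just before it. camera_model takes no time and is no camera call.
A pose or a line that the arm cannot do raises r.PlanningError and nothing moves.
- r.finish_job(): hands the job in, once; it reports no verdict.
The state is a dict: "time_s": time; "joint_positions": joint angles; "dq": joint speeds; "tau": joint torques, N m; "eef_pos": TCP position; "eef_rot": TCP orientation; "contact_force": force on the tool from outside, world axes, zero at the start; "torque": the same for the moment, N m; "grip_width": finger opening in m.
Only numpy, scipy, OpenCV 4.12 (cv2) and the standard library are available. Lean on these libraries where they do the work, as an engineer would, in place of code of your own. Each camera call takes 0.05 s, during which the arm holds its last target. There are 200 camera calls.

## Working session

There is one attempt and no reset: what is moved stays moved. The work goes in short steps, each a Python script; the robot and the scene stay as the last script left them, time stands still between calls to the robot, and variables do not carry over. Pictures are saved under pics/ and viewed, about 8 in all and at most 12, crops included, and the job is handed in when it is done.

```bash
mkdir -p pics; python3 - <<'E'
from workcell import r, optics
import numpy as np, cv2
ims=[]
for n in ("scene","top"):
    p,d=optics.get_image(n); m=optics.camera_model(n)
    np.savez(f"{n}.npz",p=p,d=d,**m)
    cv2.imwrite(f"pics/{n}0.png",p[:,:,::-1]); print(n,m, (d>0).mean())
print(r.read_state())
E
```

```text
scene {'K': array([[368.48266501,   0.        , 255.47379374],
       [  0.        , 368.48266501, 185.14574165],
       [  0.        ,   0.        ,   1.        ]]), 'R': array([[ 0.58254402,  0.8127578 , -0.00819857],
       [ 0.69031195, -0.50005555, -0.52288991],
       [-0.42908259,  0.29894682, -0.8523608 ]]), 't': array([-0.28396404, -0.32658477,  1.2460859 ])} 0.9958292643229166
top {'K': array([[348.77983811,   0.        , 250.64044665],
       [  0.        , 348.77983811, 192.58298572],
       [  0.        ,   0.        ,   1.        ]]), 'R': array([[ 0.02341929, -0.99958676, -0.01666858],
       [-0.99492147, -0.0216709 , -0.0982936 ],
       [ 0.09789176,  0.01888589, -0.99501785]]), 't': array([-0.03674867,  0.57582933,  0.99137974])} 0.9962615966796875
{'time_s': 0.1, 'joint_positions': array([ 1.10998165e+00,  3.42623391e-01,  1.52490654e+00,  1.38392200e-05,
        1.27542323e+00, -1.45988536e-01]), 'dq': array([-0.00090099, -0.00227283, -0.00128297, -0.00096369, -0.00068124,
       -0.00026362]), 'tau': array([ 1.32830868e-03, -4.34448481e+01, -2.46486193e+01, -3.60392178e-04,
        4.75316250e-03,  1.37482974e-06]), 'eef_pos': array([0.16239091, 0.49891347, 0.25571605]), 'eef_rot': array([ 1.56765748e-01,  9.87635579e-01, -6.47207554e-04, -2.09554860e-04]), 'contact_force': array([-0.52778142, -0.02881511, -0.23493971]), 'torque': array([-0.0268514 ,  0.01114604,  0.04470645]), 'grip_width': 0.08570922415856526}
```

View pics/scene0.png

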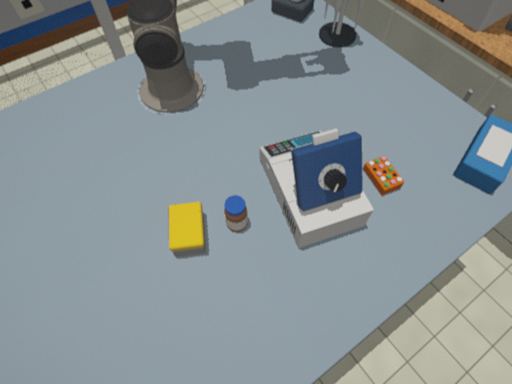

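View pics/top0.png

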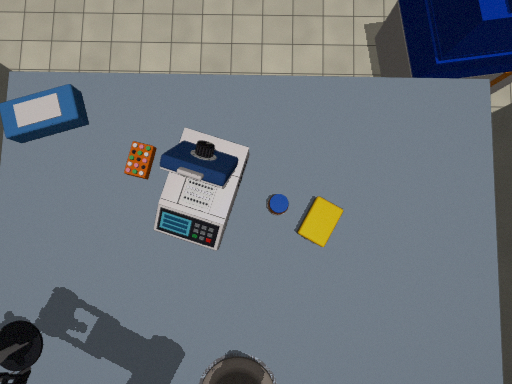

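Scene: the cycler's front faces the robot, its lid is open with the knob at about (336,181), and the line faces lower left. Top: the cycler's rear corners are at (187,130) and (249,147), the console is near (188,225), the rack is at (140,160), the bottle at (278,204) and the box at (320,222).

```bash
cat > geo.py <<'E'
import numpy as np, cv2
def cloud(p,d,K,R,t):
    v,u=np.mgrid[:384,:512]
    c=np.stack([(u-K[0,2])/K[0,0]*d,(v-K[1,2])/K[1,1]*d,d],-1)
    return (c-t)@R
def ray(u,v,z,K,R,t):
    o=-R.T@t; w=R.T@np.array([(u-K[0,2])/K[0,0],(v-K[1,2])/K[1,1],1]); return o+w*(z-o[2])/w[2]
E
python3 - <<'E'
from geo import *
S=np.load("scene.npz");T=np.load("top.npz")
C={}
for n,D in (("s",S),("t",T)):
    P=cloud(D["p"],D["d"],D["K"],D["R"],D["t"]); C[n]=P
    print(n,"table z",np.median(P[(P[...,2]<.03)&(abs(P[...,0]-.5)<.3)&(abs(P[...,1])<.4)][:,2]))
    hsv=cv2.cvtColor(D["p"],cv2.COLOR_RGB2HSV)
    white=(hsv[...,1]<60)&(hsv[...,2]>120)
    near=(abs(P[...,0]-.55)<.3)&(abs(P[...,1]-.15)<.25)
    m=white&near&(abs(P[...,2]-.098)<.006)
    q=P[m]; rc=cv2.minAreaRect(q[:,:2].astype(np.float32)); print("deck",m.sum(),np.median(q[:,2]),rc,cv2.boxPoints(rc).round(3).tolist())
    blue=(hsv[...,0]>100)&(hsv[...,0]<130)&(hsv[...,1]>120)&near&(P[...,2]>.13)
    q=P[blue]
    for _ in range(3):
        c=q.mean(0); nrm=np.linalg.svd(q-c,full_matrices=False)[2][2]; e=(q-c)@nrm; q=q[abs(e)<max(.003,1.5*np.median(abs(e)))]
    if nrm[2]<0:nrm=-nrm
    print("lid",len(q),c,nrm,"angle",np.arccos(nrm[2]), "yaw",np.arctan2(nrm[1],nrm[0]))
for h,n in ((.066,"yellow"),):
    pass
for nm,lo,hi in (("yellow",22,34),("orange",3,16),):
    hsv=cv2.cvtColor(T["p"],cv2.COLOR_RGB2HSV);P=C["t"]
    m=(hsv[...,0]>=lo)&(hsv[...,0]<=hi)&(hsv[...,1]>150)&(P[...,2]>.025)&(P[...,2]<.12)&(P[...,0]>.2)
    print(nm,cv2.minAreaRect(P[m][:,:2].astype(np.float32)))
print("bottle",ray(278,204,.105,T["K"],T["R"],T["t"]))
for uv in((187,130),(249,147)): print("rear",ray(*uv,.098,T["K"],T["R"],T["t"]))
E
```

```text
s table z -0.0007086977442783473
deck 2511 0.09718205956950703 ((0.6118462681770325, 0.1056775227189064), (0.1902713030576706, 0.23691479861736298), 73.67170715332031) [[0.47099998593330383, 0.04800000041723251], [0.6990000009536743, -0.01899999938905239], [0.7519999742507935, 0.164000004529953], [0.5249999761581421, 0.23000000417232513]]
lid 2496 [0.6463518  0.09153612 0.19905405] [ 0.84358955 -0.25242069  0.47396251] angle 1.0770108998783408 yaw -0.29074303253994627
t table z -0.000865598721902304
deck 2736 0.09693046356585507 ((0.6108017563819885, 0.10739034414291382), (0.18997125327587128, 0.23538067936897278), 73.25747680664062) [[0.47099998593330383, 0.05000000074505806], [0.6959999799728394, -0.017000000923871994], [0.7509999871253967, 0.164000004529953], [0.5249999761581421, 0.23199999332427979]]
lid 781 [0.6257021  0.09463803 0.23307794] [ 0.81610446 -0.25282826  0.51966468] angle 1.0243379040512366 yaw -0.30042218739852583
yellow ((0.5882953405380249, 0.029902935028076172), (0.629624605178833, 0.12666691839694977), 69.947509765625)
orange ((0.6200672388076782, 0.11701254546642303), (0.4637337625026703, 0.09978252649307251), 76.10012817382812)
bottle [ 0.53970504 -0.09946937  0.105     ]
rear [0.74050467 0.15588882 0.098     ]
rear [ 0.69579138 -0.01757151  0.098     ]
```

```bash
cat >> geo.py <<'E'
yaw=-.288; cx,cy=np.array([np.cos(yaw),np.sin(yaw),0]),np.array([-np.sin(yaw),np.cos(yaw),0])
O=np.array([.5807,.1156,0]); H=O+.08*cx+[0,0,.1]
def down(extra=0):   # tool z down, tool y along cycler y (+extra, ccw from above)
    f=(yaw+extra+np.pi)/2; return [np.cos(f),np.sin(f),0,0]
E
python3 - <<'E'
from geo import *
from workcell import r, command_gripper
print(r.tip_extent)
command_gripper(0,40)
def tcp(a,up=0): return H+cx*(-.148*np.cos(a)+.038*np.sin(a)+.011)+np.array([0,0,.148*np.sin(a)+.038*np.cos(a)+.025+up])
q=down()
r.reach(tcp(1.2,.09),q); r.move_straight(tcp(1.2),q,.12)
def st(l): s=r.read_state(); print(l,round(s["time_s"],2),s["eef_pos"].round(3),s["contact_force"].round(1))
st("pre")
for a in np.arange(1.1,.1,-.1):
    h=r.move_straight(tcp(a),speed=.07,max_force=25); st((round(a,2),h))
    if h: break
else:
    h=r.move_straight(tcp(.03),speed=.03,max_force=20); st(h)
    h=r.move_straight(tcp(-.03),speed=.02,max_force=20); st(h)
E
```

```text
0.025
pre 4.06 [0.651 0.095 0.278] [0.3 0.2 0. ]
(np.float64(1.1), False) 4.42 [0.636 0.099 0.275] [-0.1 -0.6 -0.3]
(np.float64(1.0), False) 4.79 [0.622 0.103 0.27 ] [-0.1  0.4  0.4]
(np.float64(0.9), False) 5.16 [0.608 0.107 0.265] [0.8 0.1 0. ]
(np.float64(0.8), False) 5.53 [0.595 0.111 0.258] [-0.7 -1.2  0.5]
(np.float64(0.7), False) 5.89 [0.583 0.115 0.249] [-1.3 -0.2 -0.3]
(np.float64(0.6), False) 6.26 [0.571 0.118 0.24 ] [0.7 0.2 0.2]
(np.float64(0.5), False) 6.62 [0.561 0.121 0.229] [-0.1 -0.6 -0.4]
(np.float64(0.4), False) 6.99 [0.551 0.124 0.218] [0.4 1.  0.4]
(np.float64(0.3), False) 7.36 [0.543 0.127 0.205] [ 0.2 -0.   0.3]
(np.float64(0.2), False) 7.72 [0.536 0.129 0.191] [-0.1 -0.1  0.6]
False 8.74 [0.527 0.131 0.168] [ 0.7 -0.1 -0.2]
True 9.1 [0.526 0.132 0.163] [-1.3 -0.8  6.1]
```

```bash
python3 - <<'E'
from geo import *
from workcell import r, optics
q=r.read_state()["eef_pos"]
r.move_straight(q+np.array([0,0,.06])-.0*cx,speed=.15)
K=O+.002*cx
r.reach([K[0]-.07*cx[0],K[1]-.07*cx[1],.32],down())
s=r.read_state();print(s["time_s"],s["eef_pos"],s["joint_positions"].round(2))
p,d=optics.get_image("wrist");m=optics.camera_model("wrist");print(m)
np.savez("w.npz",p=p,d=d,pos=s["eef_pos"],rot=s["eef_rot"],**m)
p2,_=optics.get_image("scene")
cv2.imwrite("pics/w1.png",np.hstack([p,p2[90:474,:]] if 0 else [p,cv2.resize(p2[90:270,200:420],(288,236)) if 0 else p[:, :1]])[:,:,::-1])
cv2.imwrite("pics/s1.png",p2[:,:,::-1])
E
```

```text
10.1333 [0.51528315 0.13493728 0.31952155] [ 0.11  0.32  1.39 -0.    1.44 -1.17]
{'K': array([[269.73501412,   0.        , 257.50271521],
       [  0.        , 269.73501412, 188.49638438],
       [  0.        ,   0.        ,   1.        ]]), 'tool_from_camera': array([[ 3.97329996e-04, -9.49796857e-01, -3.12867019e-01,
         8.11660915e-02],
       [ 9.99999618e-01,  1.33965196e-04,  8.63274507e-04,
        -3.85558758e-04],
       [-7.78022122e-04, -3.12867243e-01,  9.49796548e-01,
        -1.18064389e-01],
       [ 0.00000000e+00,  0.00000000e+00,  0.00000000e+00,
         1.00000000e+00]])}
```

View pics/w1.png

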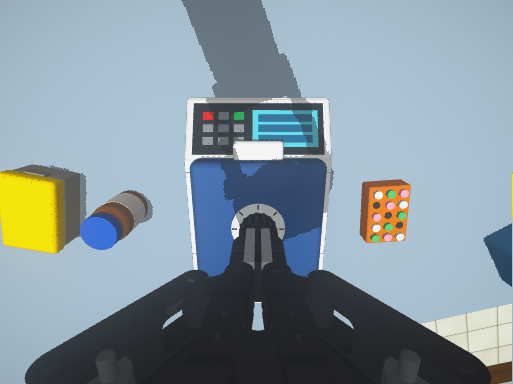

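View pics/s1.png

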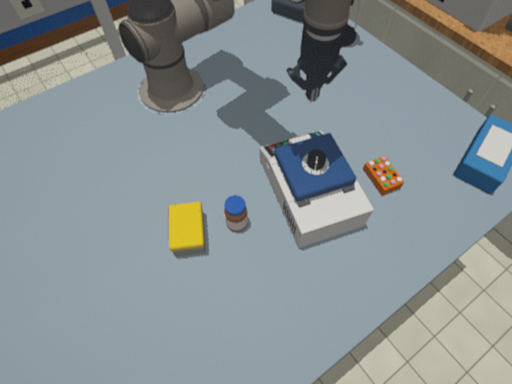

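```bash
cat > look.py <<'E'
from geo import *
from workcell import r, optics
from scipy.spatial.transform import Rotation as Ro
def look(name,z=.27):
    K=O+.002*cx+.07*cx
    r.reach([K[0],K[1],z],down()); r.hold(.2)
    s=r.read_state(); p,d=optics.get_image("wrist"); m=optics.camera_model("wrist"); K=m["K"]
    W=np.eye(4); W[:3,:3]=Ro.from_quat(s["eef_rot"]).as_matrix(); W[:3,3]=s["eef_pos"]
    A=W@m["tool_from_camera"]; R=A[:3,:3].T; t=-R@A[:3,3]
    np.savez(name+".npz",p=p,d=d,K=K,R=R,t=t)
    # rectify plane z=.169 about nominal knob; 5 px/mm... image up = cycler +x, left = cycler +y
    n=400; s2=.00025; c=O+.002*cx
    src=[];dst=[]
    for i,j in((0,0),(n,0),(n,n),(0,n)):
        X=c+cx*(n/2-j)*s2+cy*(n/2-i)*s2; X[2]=.169
        v=K@(R@X+t); src.append(v[:2]/v[2]); dst.append((i,j))
    w=cv2.warpPerspective(p,cv2.getPerspectiveTransform(np.float32(src),np.float32(dst)),(n,n))
    cv2.imwrite(f"pics/{name}.png",np.hstack([w,cv2.resize(p,(400,300))[:300] if 0 else cv2.copyMakeBorder(cv2.resize(p,(400,300)),0,100,0,0,0)])[:,:,::-1])
    np.save(name+"_w.npy",w); print(s["time_s"])
    return w
E
python3 -c "
from look import *
look('k1')"
```

```text
11.075
```

View pics/k1.png

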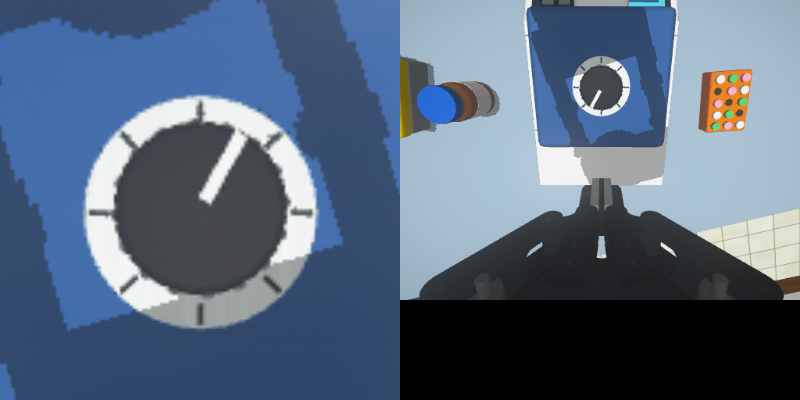

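Lid is shut. The knob centre is near (201,207) in the rectified crop, and the line points about 27° right of rearward, so the knob angle is about 2.68 rad. Now I'll grip and screw down.

```bash
python3 - <<'E'
from geo import *
from workcell import r, command_gripper
def st(l): s=r.read_state(); print(l,round(s["time_s"],2),s["eef_pos"].round(4),"q6",s["joint_positions"][5].round(3),"F",s["contact_force"].round(1),"T",s["torque"].round(2),"t6",s["tau"][5].round(3),"w",s["grip_width"].round(4)); return s
k=O+.0005*cx
command_gripper(.075,40)
q=down(1.43)
r.reach([k[0],k[1],.24],q); s=st("above")
if not -3.0<s["joint_positions"][5]<-2.2: raise SystemExit("q6")
h=r.move_straight([k[0],k[1],.167],q,.1,max_force=15); st(h)
if h: raise SystemExit
command_gripper(.03,40); s=st("grip")
j=s["joint_positions"].copy()
a=j.copy()
for d in (.3,1.2,2.2): 
    a[5]=j[5]+d; r.movej(a); st(d)
while d<2.95:
    d+=.06; a[5]=j[5]+d; r.movej(a); s=st(round(d,2))
    if abs(s["torque"][2])>.35 or abs(s["tau"][5])>.35: break
E
```

```text
Traceback (most recent call last):
AttributeError: 'float' object has no attribute 'round'
```

```bash
cat > turn.py <<'E'
from geo import *
from workcell import r, command_gripper
def st(l): s=r.read_state(); print(l,round(s["time_s"],2),s["eef_pos"].round(4),"q6",round(s["joint_positions"][5],3),"F",s["contact_force"].round(1),"T",s["torque"].round(2),"t6",round(s["tau"][5],3),"w",round(s["grip_width"],4)); return s
E
python3 - <<'E'
from turn import *
k=O+.0005*cx
q=down(1.43); s=st("above")
if not -3.0<s["joint_positions"][5]<-2.2: raise SystemExit("q6")
h=r.move_straight([k[0],k[1],.167],q,.1,max_force=15); st(h)
if h: raise SystemExit
command_gripper(.03,40); s=st("grip")
j=s["joint_positions"].copy()
a=j.copy()
for d in (.3,1.2,2.2): 
    a[5]=j[5]+d; r.movej(a); st(d)
while d<2.95:
    d+=.06; a[5]=j[5]+d; r.movej(a); s=st(round(d,2))
    if abs(s["torque"][2])>.35 or abs(s["tau"][5])>.35: break
E
```

```text
above 13.08 [0.5814 0.1154 0.2401] q6 -2.645 F [-0.3  0.   0.7] T [-0.01 -0.02  0.01] t6 -0.028 w 0.0746
False 13.97 [0.5816 0.1155 0.1676] q6 -2.646 F [ 0.6 -0.2 -0.2] T [-0.    0.03 -0.05] t6 0.001 w 0.0746
grip 14.36 [0.5817 0.1154 0.168 ] q6 -2.646 F [ 0.1 -1.8  4.9] T [-0.12  0.02 -0.01] t6 0.012 w 0.0428
0.3 14.75 [0.5817 0.1154 0.168 ] q6 -2.35 F [-0.6 -0.6  1.5] T [-0.02  0.02 -0.12] t6 0.171 w 0.0429
1.2 15.62 [0.5816 0.1154 0.168 ] q6 -1.449 F [-0.   0.5  2.5] T [-0.03  0.11 -0.01] t6 -0.046 w 0.0427
2.2 16.56 [0.5816 0.1155 0.1679] q6 -0.448 F [-0.2  0.4  2.7] T [ 0.06  0.2  -0.12] t6 -0.065 w 0.0427
2.26 16.81 [0.5816 0.1155 0.168 ] q6 -0.388 F [-0.7  1.7  2.4] T [ 0.07  0.24 -0.09] t6 0.075 w 0.0425
2.32 17.06 [0.5817 0.1155 0.168 ] q6 -0.329 F [-1.1  0.8  3. ] T [ 0.15  0.24 -0.13] t6 0.07 w 0.0428
2.38 17.31 [0.5817 0.1155 0.168 ] q6 -0.269 F [-1.2  2.2  3. ] T [ 0.14  0.3  -0.07] t6 0.068 w 0.0425
2.44 17.56 [0.5817 0.1155 0.168 ] q6 -0.209 F [-0.5  2.6  3.2] T [ 0.2   0.31 -0.12] t6 0.067 w 0.0428
2.5 17.81 [0.5817 0.1155 0.168 ] q6 -0.149 F [-1.2  1.9  3.5] T [ 0.31  0.32 -0.11] t6 0.067 w 0.043
2.56 18.06 [0.5817 0.1155 0.168 ] q6 -0.089 F [-2.4  2.2  3.7] T [ 0.34  0.32 -0.14] t6 0.067 w 0.0431
2.62 18.31 [0.5817 0.1155 0.168 ] q6 -0.029 F [-0.6  2.7  3.3] T [ 0.41  0.37 -0.11] t6 0.067 w 0.0425
2.68 18.56 [0.5817 0.1151 0.168 ] q6 0.03 F [-1.   0.3  2.9] T [-0.    0.31  0.73] t6 0.882 w 0.043
```

```bash
python3 - <<'E'
from turn import *
j=r.read_state()["joint_positions"].copy()
for q in (-.8,-1.56):
    j[5]=q; r.movej(j); s=st(q)
command_gripper(.075); p=s["eef_pos"]; r.move_straight(p+np.array([0,0,.08]),speed=.15); st("up")
from look import look
look("k2")
E
```

```text
-0.8 19.38 [0.582  0.1151 0.168 ] q6 -0.799 F [0.8 1.6 1.9] T [0.23 0.01 0.16] t6 0.039 w 0.043
-1.56 20.13 [0.5821 0.1154 0.168 ] q6 -1.558 F [2.7 3.1 1.3] T [ 0.69 -0.37  0.19] t6 0.041 w 0.0429
up 21.23 [0.5816 0.1154 0.2472] q6 -1.56 F [ 0.  -0.2 -0.7] T [-0.05 -0.    0.  ] t6 0.001 w 0.0752
21.8333
```

View pics/k2.png

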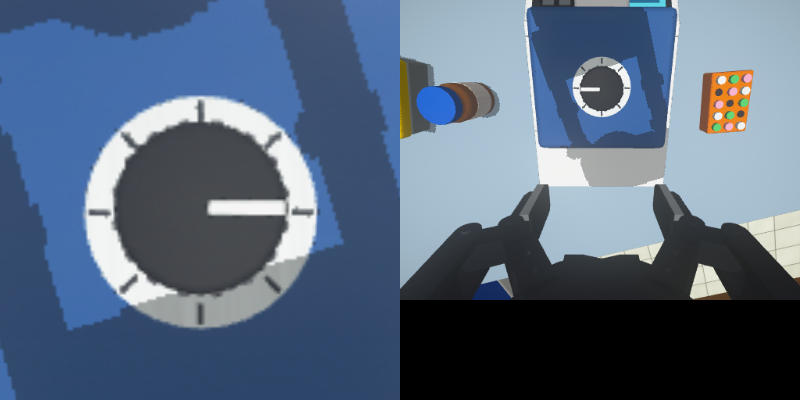

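The line runs from (208,208) to (287,207), which is level and points to the cycler's -y side: a quarter turn back. I'll do a final check of the lid and bystanders, then hand in.

```bash
python3 - <<'E'
from turn import *
from workcell import optics
w=np.load("k2_w.npy"); m=((w.min(2)>170)); yy,xx=np.mgrid[:400,:400]; m&=(np.hypot(xx-201,yy-207)<80)
vx,vy,_,_=cv2.fitLine(np.float32(np.c_[xx[m],yy[m]]),cv2.DIST_L2,0,.01,.01).ravel(); print("line deg",np.degrees(np.arctan2(vy,vx)))
r.reach([.40,.20,.35],down()); 
p,d=optics.get_image("scene"); S=np.load("scene.npz"); P=cloud(p,d,S["K"],S["R"],S["t"])
hsv=cv2.cvtColor(p,cv2.COLOR_RGB2HSV); X=P-O
b=(hsv[...,0]>100)&(hsv[...,0]<130)&(hsv[...,1]>120)&(abs(X@cx)<.085)&(abs(X@cy)<.075)&(P[...,2]>.12)
A=np.c_[X[b]@cx,np.ones(b.sum())]; print("lid slope,z",np.linalg.lstsq(A,P[b][:,2],rcond=None)[0],b.sum())
for n,(y0,y1,x0,x1) in dict(box=(195,260,160,212),bottle=(190,235,220,252),rack=(150,200,360,410)).items():
    print(n,np.abs(p[y0:y1,x0:x1].astype(int)-S["p"][y0:y1,x0:x1]).max(2).__gt__(60).sum(),"changed px")
st("end"); r.finish_job()
E
```

```text
line deg -0.22709984
lid slope,z [-0.00522074  0.13701471] 2511
box 0 changed px
bottle 0 changed px
rack 89 changed px
end 23.02 [0.401  0.1997 0.3495] q6 -0.991 F [ 0.3 -0.   0.1] T [ 0.01 -0.05 -0.02] t6 -0.001 w 0.0751
the job is handed in; nothing more can be done
```

The lid is shut, and the knob was screwed down to its stop and backed off a quarter turn. I handed the job in at 23 s of the 64 s allowed, with the arm clear.

- **Lid:** I guided it down slowly with the closed fingertips until it met its hard stop. The last depth check showed the lid face level (slope 0.005) at 137 mm; the nominal height is 138 mm.
- **Knob:** It started at about 2.68 rad. I turned it clockwise until the wrist torque jumped at about 2.65 rad, meaning it had bottomed, then backed it off a quarter turn. The last picture shows the white line pointing to the cycler's -y side, within about 0.2° in the image.
- **Bystanders:** The before/after scene images showed no change at the tip box or the bottle. In the rack's window 89 pixels changed. I put this down to the lid edge and its shadow, because the rack appears in the same place (about (384,174)) in the first and post-closing pictures. I did not check it further before handing in.
- **Forces:** The force readings while the lid was moving were near zero, not the expected 4–8 N. The pictures and the final contact confirm that it closed anyway.

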